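# Tidy the walnut coffee set

### The job

Put the four coffee things that have walnut wood on them into their places: press the tamper, base down, fully home into the round cutout of the grey foam block, stand the amber jar upright in the middle of the round cork coaster, setting it down gently, stand the open steel cup upright in the middle of the square red mat, and lay the scoop flat inside the long white tray. Leave the white-handled tamper and the white-handled scoop where they are.

Things in the scene. Friction and masses are not known exactly. Their poses are not given: they have to be found in the camera images.
- tamper: Coffee tamper with a walnut knob, standing upright, 78 high: steel disc base 58 diameter, 0 to 24 high, steel neck 18 diameter, walnut knob 34 diameter from 42 to 78 high. About 0.3 kg. Origin: centre of the underside, z up the axis; round, so yaw does not matter. It goes into the foam block.
- jar: Closed amber glass jar with a walnut lid, standing upright, 76 high: body 56 diameter from 0 to 60 high, lid 52 diameter above it. About 0.28 kg. Origin: centre of the underside, z up the axis. It goes onto the cork coaster.
- cup: Open steel dosing cup with a walnut band, standing upright, 50 high, 54 diameter (56 over the band, which runs from 16 to 34 high). About 0.15 kg. Origin: centre of the underside, z up the axis. It goes onto the red mat.
- scoop: Coffee scoop lying flat, 144 long: straight walnut handle along its x axis from x = -85 to +20, 14 wide (y) and 22 high, resting on the counter; open steel bowl 40 diameter, 30 high, centred at x = +39. About 0.07 kg. Origin: on the underside of the handle, close to the centre of mass, a good place to grip across y. It goes into the white tray, either way round.
- foam: Grey foam block in a cardboard sleeve, fixed, 116 x 116, 45 high. In the middle of its top a round cutout 63 diameter, 30 deep. Four springy lips in it grip the tamper's base, which stops on them and must be pushed down with about 3 to 8 N to the floor. Origin: centre of the underside, on the cutout's axis, z up. Fully home, the tamper's origin is 15 above this origin.
- coaster: Round cork coaster, fixed, 100 diameter, 6 thick. Origin: centre of its underside. Place for the jar.
- mat: Square red mat, fixed, 100 x 100, 6 thick. Origin: centre of its underside. Place for the cup.
- tray: Long white open tray, fixed, 205 long (its x axis) x 88 wide (y) x 20 high, walls and floor 5 thick (inside 195 x 78). Origin: centre of its underside. Place for the scoop, whose long axis lies along the tray's.
- white_tamper: Same shape and size as the walnut tamper but with a white knob. Origin: centre of the underside. Not to be moved.
- white_scoop: Same shape and size as the walnut scoop but with a white handle, beyond the work area. Origin on the underside of its handle. Not to be moved.
Not all that is in view belongs to the job. What is shaped like the tamper but purple or yellow is not meant.

How it is judged:
At the end, for the whole second after the job is handed in: Tamper upright in the cutout (5 mm off-centre, 4 mm short of the floor at most); jar on coaster, cup on mat, upright, within 18 mm of centre; scoop flat on the tray floor, origin within 32 mm along, 28 mm across of its centre; white tools within 30 mm of their starts, tamper upright; all at rest (horizontal distance between tamper and foam below 0.005 m and angle between each of tamper, jar, cup's own z axis and vertical below 0.08 rad and z of tamper in the frame of foam between 0.01 and 0.019 m and horizontal distance between jar and coaster below 0.018 m and z of jar in the frame of coaster between 0.003 and 0.009 m and horizontal distance between cup and mat below 0.018 m and z of cup in the frame of mat between 0.003 and 0.009 m and x of scoop in the frame of tray between -0.032 and 0.032 m and y of scoop in the frame of tray between -0.028 and 0.028 m and angle between scoop's own z axis and vertical below 0.12 rad and z of scoop in the frame of tray between 0.002 and 0.01 m and distance of each of white_tamper, white_scoop from where it was at the start of the episode below 0.03 m and angle between white_tamper's own z axis and vertical below 0.2 rad and linear speed of each of tamper, jar, cup, scoop below 0.02 m/s and angular speed of each of tamper, jar, cup, scoop below 0.2 rad/s); the robot touches nothing.
It fails at once if the white-handled tamper is moved more than 30 mm (distance of white_tamper from where it was at the start of the episode above 0.03 m).
It fails at once if the white-handled scoop is moved more than 30 mm (distance of white_scoop from where it was at the start of the episode above 0.03 m).
It fails at once if the glass jar is dropped (it moves faster than 0.4 m/s while no finger touches it) (linear speed of jar above 0.4 m/s and contact force between jar and the fingers below 0.05 N).
It also fails if it takes over 128 s, if anything falls off the work surface, if the arm or the gripper's body presses on something with over 40 N, if the wrist force passes 120 N, or if a joint passes its speed limit or range.

### The arm

A 6-joint arm with a two-finger parallel gripper is mounted at the origin on the work surface. World frame = base frame: x ahead of the robot, y to its left, z up, the work surface at z = 0. Lengths are in m, angles in rad, forces in N, time in s.
With the tool pointing down it reaches from about 0.35 to 0.85 m from the base axis. Payload 8.1 kg.
Tool frame: the origin (TCP) lies at the very end of the fingers, on their centre line; the grasp point (between the pads) lies 19 mm behind it; z points along the fingers, y is the line along which they close (so a half turn about z gives the same grasp; the last joint's range is limited). The gripper opens to 93 mm and grips with 3 to 60 N. Pads are 15 mm wide; open, the fingers measure 128 mm over their backs; the gripper's body (75 mm by 188 mm) begins 65 mm behind the grasp point.
Start: joints at [-0.085, 0.13, 1.488, -0, 1.523, -0.085], TCP at [0.6, 0, 0.219] pointing down, gripper open.
Joint ranges: [-2.96, 2.96], [-0.89, 2.26], [0.02, 2.5], [-1.34, 4.48], [0, 2.73], [-2.66, 2.66]. Speed limits (rad/s): [2.39, 2.39, 2.79, 3.14, 3.14, 3.14].

### API

Orientations are given as a rotation vector (axis times angle).
In Python, from plant import monitor, eyes, ticket gives the robot as it stands.
- The arm moves only by the tool arm_command, never from a script. Its argument "deltas" is a list that holds one entry, the list of rows, each a list of 6 numbers: the shift along the world's x, y, z in cm, then the turn, a rotation vector about the world's x, y, z in degrees. In form: [[[tx, ty, tz, rx, ry, rz], ...]]. A call has 1 to 12 rows; each row shifts and turns the commanded pose from where the row before left it; what a row does not reach is not made up. A row lasts 1/12 s, in which the tool goes at most 41.7 mm and 7.16 degrees, less where a joint would pass 70% of its speed; a pose out of reach is approached as far as the arm can. A call is refused whole if a number of a shift passes 4.17 or a number of a turn 7.16, either way. A call with a gripper value outside its range is refused whole. "gripper" is the opening, from -1 (shut) to 1 (fully open), set as the call begins (left out, the last holds). The fingers move at their own pace and stop on an object; "squeeze" is the grip in N (left out, the last holds). Time passes only in rows, so rows that do not move let the fingers close. It gives the time, the measured TCP pose, the force, the opening and the grip force at its end, in the units of the state.
- monitor.read_state(): the state, without advancing time (a new reading comes with each control period).
- eyes.read_camera(name): name is "scene" or "side" or "wrist"; returns the picture (420x560x3 uint8, blue, green, red); there is no depth.
- eyes.camera_model(name): a dict with "fx", "fy", "cx", "cy" (pixels), "k1" (the pictures are not rectified: a ray, as slopes to the right and down, at radius r is drawn at 1 + k1 r^2 times it, then the intrinsics apply), "rvec" (rotation vector, rad) and "tvec" (3), from world to camera coordinates, as OpenCV has them. Camera axes: x right, y down, z forward; pixel columns grow to the right and rows downward; lengths in m; the calibration is good to about 2 mm. A picture is of the moment at which its call begins: read the wrist's pose just before it. camera_model takes no time and is no camera call; for the wrist camera it gives the pose at the moment of the call.
- ticket.close_job(): hands the job in; it is judged then, once.
The state is a dict: "t": time; "q": joint angles; "dq": joint speeds; "joint_torque": joint torques, N m; "tool_pos": TCP position; "orientation": TCP orientation; "force": force on the tool from outside, world axes, zero at the start; "wrist_torque": the same for the moment, N m; "opening": finger opening in m; "gripper_force": force on a finger pad.
Only numpy, scipy, OpenCV 4.12 (cv2) and the standard library are available. Lean on these libraries where they do the work, as an engineer would, in place of code of your own. Each camera call takes 0.05 s, during which the arm holds its last target. There are 200 camera calls.

## Working session

There is one attempt and no reset: what is moved stays moved. The work goes in short steps, Python scripts to look and compute and a tool call to move; the robot and the scene stay as the last step left them, time stands still between calls to the robot, and variables do not carry over. Pictures are saved under pics/ and viewed, at most 14 in all, crops included, and the job is handed in when it is done.

Besides the shell and the picture viewer there is one more tool, called by a JSON object that holds its "fn" and its "kwargs". arm_command: Moves the arm, as the interface text tells. Its arguments: {"type":"object","properties":{"deltas":{"type":"array"},"gripper":{"type":"number"},"squeeze":{"type":"number"}},"required":["deltas"]}

```bash
ls; mkdir -p pics; cat > h.py <<'E'
import numpy as np, cv2
from plant import monitor, eyes, ticket
def ray(m,u,v):
    K=np.array([[m['fx'],0,m['cx']],[0,m['fy'],m['cy']],[0,0,1.]])
    d=np.array([(u-m['cx'])/m['fx'],(v-m['cy'])/m['fy']]); s=d.copy()
    for _ in range(20): s=d/(1+m['k1']*(s@s))
    R=cv2.Rodrigues(np.array(m['rvec'],float))[0]; t=np.array(m['tvec'],float).ravel()
    return -R.T@t, R.T@np.array([s[0],s[1],1.])
def onz(m,u,v,z):
    o,d=ray(m,u,v); return o+d*(z-o[2])/d[2]
def two(m1,p1,m2,p2):
    o1,d1=ray(m1,*p1); o2,d2=ray(m2,*p2)
    A=np.stack([d1,-d2],1); x=np.linalg.lstsq(A,o2-o1,rcond=None)[0]
    a=o1+d1*x[0]; b=o2+d2*x[1]; return (a+b)/2, np.linalg.norm(a-b)
def proj(m,P):
    R=cv2.Rodrigues(np.array(m['rvec'],float))[0]; c=R@np.array(P,float)+np.array(m['tvec'],float).ravel()
    s=c[:2]/c[2]; s=s*(1+m['k1']*(s@s)); return np.array([m['fx']*s[0]+m['cx'],m['fy']*s[1]+m['cy']])
E
python3 - <<'E'
from h import *
for n in ['scene','side','wrist']:
    m=eyes.camera_model(n); print(n,m, ray(m,280,210))
    cv2.imwrite(f'pics/{n}0.png',eyes.read_camera(n))
E
```

```text
pics
scene {'fx': 424.36917849191235, 'fy': 424.36917849191235, 'cx': 274.58848834176285, 'cy': 205.07101499776542, 'k1': -0.059069347959003746, 'rvec': array([ 2.12836732,  1.44507697, -0.45390386]), 'tvec': array([-0.2164362 , -0.42017541,  1.3557016 ])} (array([ 1.1330642 , -0.23729733,  0.84921984]), array([-0.52956406,  0.24070667, -0.8135845 ]))
side {'fx': 431.46120506921864, 'fy': 431.46120506921864, 'cx': 282.7210584416462, 'cy': 209.54556042642727, 'k1': 0.045223445723834424, 'rvec': array([ 2.03732946, -0.40713898,  0.24469248]), 'tvec': array([-0.53042069,  0.16009895,  0.84725485])} (array([ 0.2311031 , -0.82045074,  0.54614148]), array([ 0.33339817,  0.81244905, -0.4783441 ]))
wrist {'fx': 335.12838808312154, 'fy': 335.12838808312154, 'cx': 281.7900266065414, 'cy': 209.32088461721844, 'k1': -0.06118902163141909, 'rvec': array([-2.86066507e+00, -1.07235075e-03,  1.62160725e-03]), 'tvec': array([-0.59845759, -0.03370466,  0.38971386])} (array([0.59887979, 0.07600932, 0.38305348]), array([-0.00634709, -0.27919679, -0.96022992]))
```

View pics/scene0.png

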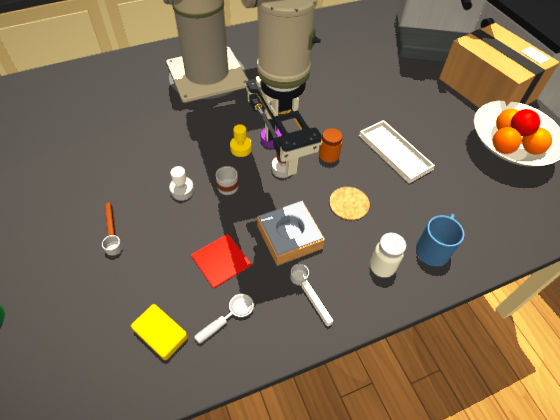

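View pics/side0.png

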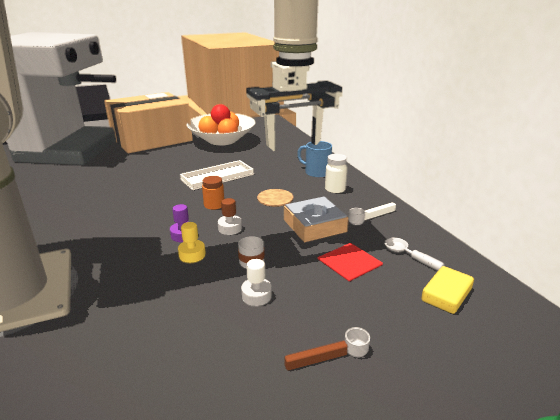

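View pics/wrist0.png

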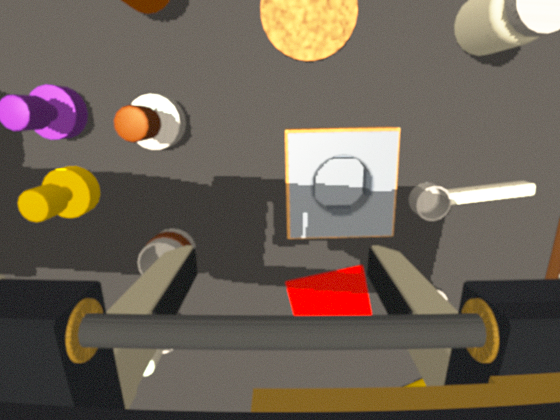

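Distractors near the targets, by pixel:

- **Tamper:** the walnut one is at scene (283,165), side (229,215), wrist (150,122). Look-alikes are white at scene (180,183), purple (270,137) and yellow (240,142).
- **Jar:** amber at scene (331,146), side (213,192). The white jar at (388,255) and the blue mug are not meant.
- **Cup:** banded, scene (228,180).
- **Scoop:** walnut at scene (112,230). White-handled ones are at (315,295) and (225,318).
- **Places:** foam (291,230), coaster (350,203), mat (221,260), tray (396,150).

Next, one close crop sheet to check these.

```bash
python3 - <<'E'
from h import *
S,D,W=[cv2.imread(f'pics/{n}0.png') for n in('scene','side','wrist')]
def c(I,x,y): return cv2.resize(I[y:y+100,x:x+133],(399,300),interpolation=cv2.INTER_CUBIC)
cv2.imwrite('pics/crop1.png',np.vstack([np.hstack([c(S,230,110),c(D,165,170)]),np.hstack([c(W,85,75),c(D,185,215)])]))
def comps(I,lo,hi,name,amin=40):
    m=cv2.inRange(cv2.cvtColor(I,cv2.COLOR_BGR2HSV),lo,hi)
    n,_,s,ce=cv2.connectedComponentsWithStats(m)
    for i in range(1,n):
        if s[i,4]>amin: print(name,s[i],ce[i].round(1))
for I,n in((S,'scene'),(D,'side'),(W,'wrist')):
    comps(I,(4,140,40),(14,255,255),n+' wal')
    comps(I,(15,100,90),(24,255,255),n+' cork',300)
    comps(I,(0,200,120),(3,255,255),n+' red',200)
E
```

```text
scene wal [493 111  58  44 849] [515.9 140.3]
scene wal [319 128  24  35 651] [330.4 145.2]
scene wal [216 180  22  11  86] [227.1 187. ]
scene wal [105 202  10  34 229] [109.4 218.9]
scene wal [ 193  236   43   51 1213] [215.7 261.3]
scene wal [541 287  19  27  80] [550.2 298. ]
scene wal [417 329  30  31 162] [432.4 342.2]
scene wal [459 333  23  37 103] [471.7 352.4]
scene wal [437 336  25  30 147] [451.9 349. ]
scene wal [459 348  11  14  44] [464.  354.6]
scene wal [433 360  10  14  47] [438.1 365.9]
scene wal [494 361  27  27 139] [506.5 374.7]
scene wal [456 365  13  19  58] [462.4 374.4]
scene wal [410 367  19  31 134] [418.  381.8]
scene wal [434 367  17  15  73] [443.1 375.4]
scene wal [471 367  29  34 232] [483.7 382.7]
scene wal [316 372  18  40 122] [324.6 391.9]
scene wal [464 376  15  17  58] [471.  384.7]
scene wal [306 379  16  15  45] [313.2 386.2]
scene wal [422 387  26  33 160] [433.3 405. ]
scene wal [459 389  13  15  48] [464.8 395.8]
scene wal [310 395  18  25 109] [318.3 407.5]
scene wal [331 407  12  13  49] [336.2 414.6]
scene cork [   0    0  178   76 9306]
[... 710 characters left out ...]
] [274.7 196.6]
side cork [283 205  65  36 553] [314.9 226.8]
side cork [178 222  28  42 827] [190.6 244.3]
side cork [421 274  53  40 468] [445.5 300.5]
wrist wal [122   0  48  14 149] [149.7   6.3]
wrist wal [ 114  105   46   37 1090] [135.5 124. ]
wrist wal [546 220  14  59 358] [554.6 257.9]
wrist wal [151 232  39  13 168] [173.  237.2]
wrist cork [ 260    0   99   62 4106] [309.1  25.2]
wrist cork [284 126 117 114 530] [318.1 163.3]
wrist cork [  17  165   84   58 2046] [ 62.9 194.7]
wrist cork [  65  298   38   65 1205] [ 79.5 330.6]
wrist cork [ 462  298   38   65 1204] [484.1 330.7]
wrist cork [ 251  372  309   40 7907] [412.1 395.6]
wrist red [ 286  265   86   51 3291] [330.5 293.8]
```

View pics/crop1.png

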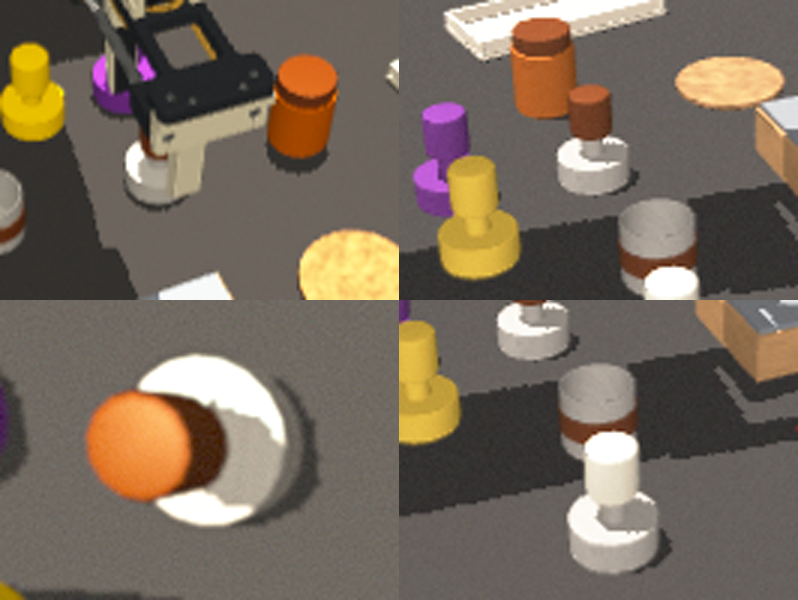

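The crops confirm the walnut tamper: the knob is brown in the side view at (229,202) and in the wrist view at (132,123), clear of the purple and yellow ones. The amber jar's lid top is at scene (332,135) and side (213,180). The banded cup's rim is at side (251,242).

```bash
cat >> h.py <<'E'
def blob(I,lo,hi,x0,y0,x1,y1):
    m=np.zeros(I.shape[:2],np.uint8); m[y0:y1,x0:x1]=cv2.inRange(cv2.cvtColor(I,cv2.COLOR_BGR2HSV),lo,hi)[y0:y1,x0:x1]
    m=cv2.morphologyEx(m,cv2.MORPH_CLOSE,np.ones((3,3)))
    return max(cv2.findContours(m,cv2.RETR_EXTERNAL,cv2.CHAIN_APPROX_NONE)[0],key=cv2.contourArea)
def diag(m,c,z):
    p=np.array([onz(m,*q[0],z)[:2] for q in cv2.convexHull(c)],np.float32)
    return cv2.minAreaRect(p)
E
python3 - <<'E'
from h import *
S,D,W=[cv2.imread(f'pics/{n}0.png') for n in('scene','side','wrist')]
ms,md=eyes.camera_model('scene'),eyes.camera_model('side'); mw=eyes.camera_model('wrist')
f=lambda *a:print(a[0],*[np.round(x,4) for x in a[1:]])
f('tamper top',*two(mw,(131.7,123.3),md,(228.7,201.7)))
f('jar top',*two(ms,(332.3,134.7),md,(212.7,180)))
f('cup rim',*two(ms,(228,174),md,(251.2,242)))
cs=blob(S,(8,60,90),(26,255,255),320,180,380,225);cd=blob(D,(8,60,90),(26,255,255),250,183,300,210)
es,ed=cv2.fitEllipse(cs),cv2.fitEllipse(cd);print(es,ed)
f('coaster',*two(ms,es[0],md,ed[0]),onz(ms,*es[0],.006),onz(md,*ed[0],.006))
ks=blob(S,(0,150,60),(14,255,255),185,225,260,290);kd=blob(D,(0,150,60),(14,255,255),315,240,385,282)
f('mat',*two(ms,cv2.minAreaRect(ks)[0],md,cv2.minAreaRect(kd)[0])); print(diag(ms,ks,.006),diag(md,kd,.006))
t=blob(S,(0,0,120),(60,110,255),352,115,440,185);t2=blob(D,(0,0,110),(60,110,255),175,158,258,190)
print('tray',diag(ms,t,.02),diag(md,t2,.02),cv2.boundingRect(t),cv2.boundingRect(t2))
f('tr2',*two(ms,cv2.minAreaRect(t)[0],md,cv2.minAreaRect(t2)[0]))
h1=blob(S,(2,120,30),(16,255,255),98,195,120,245);h2=blob(D,(2,120,30),(16,255,255),280,335,352,372)
for z in(.011,.022): print('handle',z,diag(ms,h1,z),diag(md,h2,z))
f('h',*two(ms,cv2.minAreaRect(h1)[0],md,cv2.minAreaRect(h2)[0]))
f('foam',onz(ms,291,228,.045),onz(mw,342,183,.045),*two(ms,(291,228),mw,(342,183)))
for n,p,z in (('purple',(182,237),0),('yellow',(192,251),0),('whiteT',(256.5,296),0),):f(n,onz(md,*p,z))
E
```

```text
tamper top [0.4631 0.0676 0.0737] 0.002
jar top [0.4594 0.2072 0.0738] 0.0062
cup rim [ 0.4668 -0.0801  0.0487] 0.0045
((349.0784606933594, 203.01107788085938), (33.5014533996582, 40.90422439575195), 105.89813232421875) ((275.7252502441406, 197.88087463378906), (18.884233474731445, 36.97472381591797), 95.53408813476562)
coaster [0.6266 0.1802 0.001 ] 0.0058 [0.6269 0.1803 0.006 ] [0.6233 0.1661 0.006 ]
mat [ 0.6623 -0.1649  0.0025] 0.0034
((0.6622723340988159, -0.1643429696559906), (0.10258274525403976, 0.10150467604398727), 13.436342239379883) ((0.6601536273956299, -0.1697620153427124), (0.10374884307384491, 0.10301490128040314), 13.848067283630371)
tray ((0.519291877746582, 0.37656834721565247), (0.21695691347122192, 0.1063687726855278), 10.834166526794434) ((0.5109601616859436, 0.35974401235580444), (0.2240595668554306, 0.13512346148490906), 10.189961433410645) (358, 120, 77, 63) (179, 160, 76, 30)
tr2 [0.5136 0.3868 0.0065] 0.0017
handle 0.011 ((0.46047475934028625, -0.3795683979988098), (0.017357340082526207, 0.09911443293094635), 85.5232162475586) ((0.4739740192890167, -0.3810366988182068), (0.029352514073252678, 0.10987883061170578), 85.79443359375)
handle 0.022 ((0.4693012833595276, -0.37770140171051025), (0.0171295665204525, 0.09781374782323837), 85.52320861816406) ((0.4689817726612091, -0.39006897807121277), (0.02874917909502983, 0.10762029141187668), 85.79442596435547)
h [ 0.4687 -0.3813  0.0156] 0.0074
foam [0.6649 0.0048 0.045 ] [0.6606 0.0067 0.045 ] [0.6617 0.006  0.04  ] 0.0008
purple [0.3467 0.0723 0.    ]
yellow [0.3558 0.0046 0.    ]
whiteT [ 0.4376 -0.1971  0.    ]
```

{"fn": "arm_command", "kwargs": {"deltas": [[[-3.4,1.7,0,0,0,0],[-3.4,1.7,0,0,0,0],[-3.4,1.7,0,0,0,0],[-3.5,1.7,0,0,0,0],[0,0,0,0,0,0],[0,0,0,0,0,0]]], "gripper": 0.29}}

```text
t: 0.65
tool_pos: [0.4616, 0.0688, 0.2184]
orientation: [2.219, 2.223, 0.0]
force: [0.1, -0.2, -0.2]
opening: 0.0614
gripper_force: 0.0
```

```bash
cat >> h.py <<'E'
def snap(n,k):
    m=eyes.camera_model(n); I=eyes.read_camera(n); cv2.imwrite(f'pics/{k}.png',I); np.save(f'pics/{k}.npy',m,allow_pickle=True); return I,m
def load(k): return cv2.imread(f'pics/{k}.png'),np.load(f'pics/{k}.npy',allow_pickle=True).item()
E
python3 - <<'E'
from h import *
print(monitor.read_state())
snap('wrist','w1'); snap('scene','s1')
E
```

```text
{'t': 0.65, 'q': array([ 3.79910996e-02, -2.38324587e-01,  1.84405627e+00, -2.90245642e-05,
        1.53563604e+00,  3.61944323e-02]), 'dq': array([-0.02587176,  0.054828  , -0.0689769 , -0.00869778, -0.01698296,
       -0.01032088]), 'joint_torque': array([  0.98629922, -38.01023841, -47.16868401,   0.27611422,
         0.51900839,   0.21328521]), 'tool_pos': array([0.46158143, 0.06877044, 0.21841864]), 'orientation': array([2.21932071e+00, 2.22331393e+00, 2.27906883e-04]), 'force': array([ 0.09843373, -0.15368655, -0.20601967]), 'wrist_torque': array([ 0.00690552, -0.00437141, -0.01860575]), 'gripper_force': 0.0, 'opening': 0.061392483403213176}
```

View pics/w1.png

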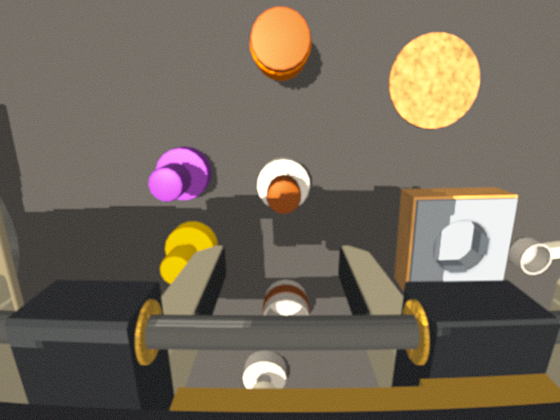

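The wrist view shows the walnut knob centred at about (284,195) above its base, the jar lid at (281,40), the coaster at (435,80), and the foam cutout at (462,247).

```bash
python3 - <<'E'
from h import *
f=lambda *a:print(a[0],*[np.round(x,4) for x in a[1:]])
I,m=load('w1'); S,ms=load('s1'); D=cv2.imread('pics/side0.png'); md=eyes.camera_model('side'); W=cv2.imread('pics/wrist0.png')
# wrist0 model: same rot, from print
m0=dict(m); m0['rvec']=np.array([-2.86066507,-1.07235075e-03,1.62160725e-03]); m0['tvec']=np.array([-0.59845759,-0.03370466,0.38971386])
k=blob(I,(3,130,130),(16,255,255),255,160,315,220); e=cv2.fitEllipse(k); print(e)
k0=blob(W,(3,130,170),(16,255,255),105,95,165,150); e0=cv2.fitEllipse(k0); print(e0)
f('knob',*two(m,e[0],m0,e0[0]),onz(m,*e[0],.078),onz(m0,*e0[0],.078))
s=blob(S,(3,130,60),(16,255,255),265,135,302,180); print(cv2.boundingRect(s))
j=blob(I,(3,130,150),(16,255,255),240,0,320,75); ej=cv2.fitEllipse(j); print(ej, cv2.boundingRect(j))
f('jar',*two(m,(280.5,39),ms,(332.3,134.7)),onz(m,280.5,39,.076))
c=blob(I,(8,60,120),(26,255,255),380,25,490,135); ec=cv2.fitEllipse(c); print(ec)
cs=blob(S,(8,60,90),(26,255,255),320,180,380,225); es=cv2.fitEllipse(cs)
f('coaster',*two(m,ec[0],ms,es[0]),onz(m,*ec[0],.006),onz(ms,*es[0],.006))
f('foamhole',*two(m,(462,247),ms,(291,228)),onz(m,462,247,.045))
b=blob(I,(0,0,150),(180,60,255),250,150,318,215); b=np.vstack([b,k]); hb=cv2.convexHull(b); eb=cv2.fitEllipse(hb); print(eb)
f('base',onz(m,*eb[0],.024))
p=blob(I,(130,80,30),(160,255,255),140,140,220,210);f('purple',cv2.boundingRect(p),onz(m,182,174,.024)); f('yel',onz(m,191,247,.024))
E
```

```text
((281.862548828125, 189.35784912109375), (17.58951759338379, 33.83186721801758), 80.96293640136719)
((130.5403289794922, 123.10590362548828), (32.537261962890625, 35.54335021972656), 147.26358032226562)
knob [0.4598 0.0707 0.0677] 0.006 [0.461  0.0759 0.078 ] [0.4629 0.0683 0.078 ]
(277, 145, 13, 18)
((279.68109130859375, 40.424564361572266), (61.243812561035156, 68.78255462646484), 5.100665092468262) (249, 6, 62, 69)
jar [0.4599 0.2061 0.0787] 0.0018 [0.4595 0.2058 0.076 ]
((434.0029602050781, 79.9854965209961), (90.45551300048828, 99.6839828491211), 26.474443435668945)
coaster [0.6256 0.1813 0.004 ] 0.0001 [0.6248 0.1812 0.006 ] [0.6269 0.1803 0.006 ]
foamhole [0.663  0.0042 0.043 ] 0.0028 [0.6611 0.0039 0.045 ]
((282.6340637207031, 183.6591796875), (51.91789627075195, 53.564857482910156), 87.36206817626953)
base [0.4619 0.0701 0.024 ]
purple [148 147  64  55] [0.3521 0.0807 0.024 ]
yel [ 0.3557 -0.0049  0.024 ]
```

{"fn": "arm_command", "kwargs": {"deltas": [[[0,0.1,-3.5,0,0,0],[0,0,-3.5,0,0,0],[0,0,-3.5,0,0,0],[0,0,-3.5,0,0,0],[0,0,-2.4,0,0,0],[0,0,-1.2,0,0,0],[0,0,0,0,0,0]]]}}

```text
t: 1.33
tool_pos: [0.461, 0.0682, 0.0388]
orientation: [-2.22, -2.217, 0.008]
force: [0.6, -1.1, -0.6]
opening: 0.0599
gripper_force: 0.0
```

{"fn": "arm_command", "kwargs": {"deltas": [[[0,0,0,0,0,0],[0,0,0,0,0,0],[0,0,0,0,0,0],[0,0,0,0,0,0],[0,0,0,0,0,0],[0,0,0,0,0,0]]], "gripper": -1, "squeeze": 30}}

```text
t: 1.83
tool_pos: [0.464, 0.069, 0.0439]
orientation: [2.22, 2.221, 0.002]
force: [-1.5, -0.4, 6.0]
opening: 0.0336
gripper_force: 30.0
```

{"fn": "arm_command", "kwargs": {"deltas": [[[0,0,3,0,0,0],[0,0,4,0,0,0],[0,0,4,0,0,0],[0,0,0,0,0,0]]]}}

```text
t: 2.17
tool_pos: [0.4677, 0.0693, 0.1614]
orientation: [2.215, 2.216, 0.015]
force: [1.9, -0.0, -2.7]
opening: 0.0335
gripper_force: 30.0
```

```bash
python3 - <<'E'
from h import *
snap('scene','s2');snap('side','d2');snap('wrist','w2')
c=lambda I,x,y,w,h: cv2.resize(I[y:y+h,x:x+w],(400,300),interpolation=cv2.INTER_CUBIC)
W=cv2.imread('pics/wrist0.png');S,_=load('s2');D,_=load('d2');W2,_=load('w2');W1,_=load('w1')
cv2.imwrite('pics/crop2.png',np.vstack([np.hstack([c(W,260,123,160,120),c(S,251,200,80,60)]),np.hstack([c(W1,390,180,133,100),c(W2,180,110,240,180)])]))
E
```

```text
(no output)
```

View pics/crop2.png

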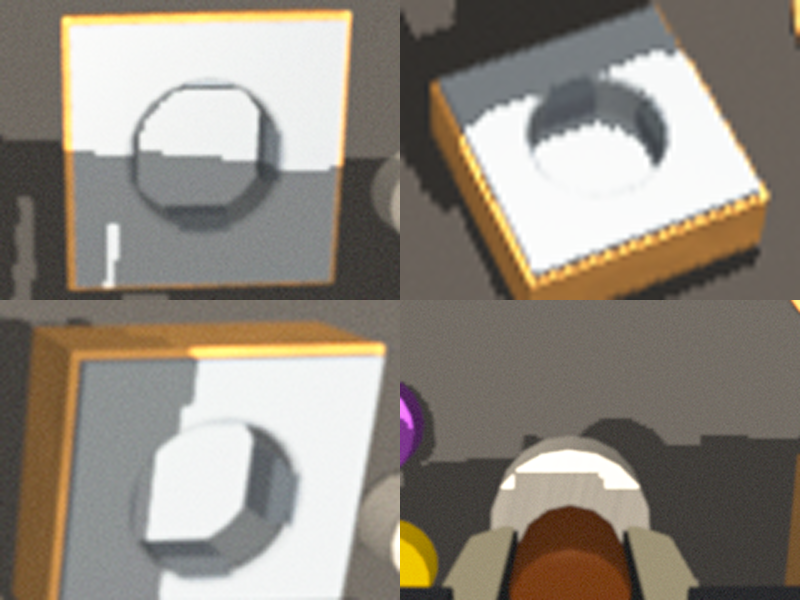

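In the first and third crops the cutout rim is whole: wrist0 centre (342.8,185.4), w1 (462.2,246.2), scene (290.4,227). The fourth crop shows the tamper held upright, with its base spanning columns 234.6 to 330 and its far edge at row 192.

```bash
python3 - <<'E'
from h import *
f=lambda *a:print(a[0],*[np.round(x,4) for x in a[1:]])
_,m=load('w1');_,ms=load('s2');_,m2=load('w2')
m0=dict(m); m0['rvec']=np.array([-2.86066507,-1.07235075e-03,1.62160725e-03]); m0['tvec']=np.array([-0.59845759,-0.03370466,0.38971386])
H={'w0':(m0,(342.8,185.4)),'w1':(m,(462.2,246.2)),'s':(ms,(290.4,227))}
for k,(a,p) in H.items(): f(k,onz(a,*p,.045))
f('w0w1',*two(m0,H['w0'][1],m,H['w1'][1])); f('w1s',*two(m,H['w1'][1],ms,H['s'][1])); f('w0s',*two(m0,H['w0'][1],ms,H['s'][1]))
cw=[(63,16),(352,12),(333,284),(72,290)]; P=[onz(m0,260+x/2.5,123+y/2.5,.045)[:2] for x,y in cw]; f('sq w0',np.mean(P,0),*P)
cs=[(32,85),(368,190),(135,278),(255,5)]; P=[onz(ms,251+x/5,200+y/5,.045)[:2] for x,y in cs]; f('sq s',np.mean(P,0),*P)
s=monitor.read_state(); R=cv2.Rodrigues(s['orientation'])[0]; t=s['tool_pos']; print(t,R[:,2])
# expected far edge row of base for y offset of tamper in tool
zb=t[2]-.0439+.024
for dy in(-.003,0,.003): f(dy,proj(m2,(t[0],t[1]+dy+.029,zb)),proj(m2,(t[0]-.029,t[1]+dy,zb)),proj(m2,(t[0]+.029,t[1]+dy,zb)))
E
```

```text
w0 [0.6614 0.0042 0.045 ]
w1 [0.6612 0.0048 0.045 ]
s [0.6619 0.0046 0.045 ]
w0w1 [0.6617 0.0042 0.044 ] 0.0005
w1s [0.6615 0.0047 0.0445] 0.0002
w0s [0.6616 0.0044 0.0448] 0.0006
sq w0 [0.6609 0.004 ] [0.6018 0.0604] [0.7165 0.0627] [ 0.7192 -0.0522] [ 0.6061 -0.0548]
sq s [0.6625 0.0046] [ 0.609  -0.0553] [0.7167 0.0641] [ 0.7201 -0.0495] [0.6043 0.0592]
[0.4628945  0.06905179 0.15233775] [ 4.12945399e-04  3.73200449e-05 -9.99999914e-01]
-0.003 [280.1746 202.5382] [232.1841 248.9952] [328.1723 248.874 ]
0 [280.1714 197.5099] [231.9736 244.3725] [328.3756 244.2566]
0.003 [280.1681 192.439 ] [231.7623 239.7089] [328.5796 239.5986]
```

{"fn": "arm_command", "kwargs": {"deltas": [[[3,-1,0,0,0,0],[4,-1.4,0,0,0,0],[4,-1.4,0,0,0,0],[4,-1.4,0,0,0,0],[3,-1,0,0,0,0],[1.8,-0.5,0,0,0,0],[0,0,0,0,0,0],[0,0,0,0,0,0],[0,0,0,0,0,0],[0,0,0,0,0,0]]]}}

```text
t: 3.15
tool_pos: [0.6574, 0.0033, 0.1512]
orientation: [-2.219, -2.22, 0.003]
force: [0.5, 0.7, -2.6]
opening: 0.0336
gripper_force: 30.0
```

```bash
python3 - <<'E'
from h import *
f=lambda *a:print(a[0],*[np.round(x,4) for x in a[1:]])
I,m2=snap('wrist','w3'); t=monitor.read_state()['tool_pos'];print(t)
zb=t[2]-.0439+.024
for dy in(0,.003): f(dy,proj(m2,(t[0],t[1]+dy+.029,zb)),proj(m2,(t[0]-.029,t[1]+dy,zb)),proj(m2,(t[0]+.029,t[1]+dy,zb)))
cv2.imwrite('pics/crop3.png',cv2.resize(I[110:290,160:400],(800,600),interpolation=cv2.INTER_CUBIC))
E
```

```text
[0.65769203 0.00329521 0.15182918]
0 [283.8436 198.6104] [234.8269 245.9486] [332.5989 246.124 ]
0.003 [283.8581 193.468 ] [234.6269 241.2292] [332.8267 241.4038]
```

View pics/crop3.png

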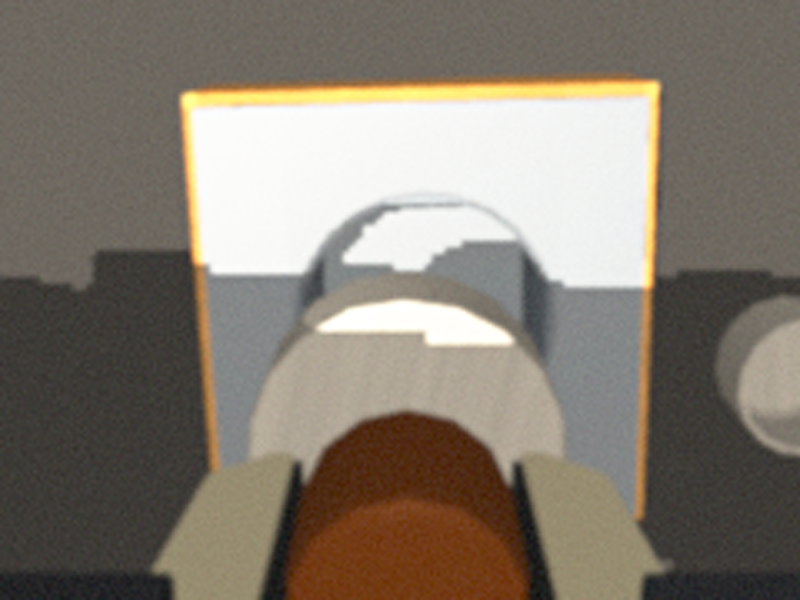

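{"fn": "arm_command", "kwargs": {"deltas": [[[0.4,0.15,-2,0,0,0],[0,0,-2,0,0,0],[0,0,-0.8,0,0,0],[0,0,0,0,0,0],[0,0,0,0,0,0],[0,0,0,0,0,0],[0,0,0,0,0,0]]]}}

```text
t: 3.78
tool_pos: [0.664, 0.0042, 0.1066]
orientation: [2.22, 2.22, 0.003]
force: [0.2, 0.2, -3.2]
opening: 0.0338
gripper_force: 30.0
```

{"fn": "arm_command", "kwargs": {"deltas": [[[-0.1,0.05,-0.5,0,0,0],[0,0,0,0,0,0],[0,0,0,0,0,0],[0,0,0,0,0,0],[0,0,0,0,0,0],[0,0,0,0,0,0]]]}}

```text
t: 4.28
tool_pos: [0.6621, 0.0047, 0.0997]
orientation: [2.221, 2.221, 0.0]
force: [-0.3, -0.1, -3.4]
opening: 0.0336
gripper_force: 30.0
```

{"fn": "arm_command", "kwargs": {"deltas": [[[0,0,-0.6,0,0,0],[0,0,-0.5,0,0,0],[0,0,-0.4,0,0,0],[0,0,0,0,0,0],[0,0,0,0,0,0],[0,0,0,0,0,0]]]}}

```text
t: 4.78
tool_pos: [0.6618, 0.0047, 0.0845]
orientation: [-2.221, -2.221, 0.001]
force: [-0.5, -0.0, -3.1]
opening: 0.0336
gripper_force: 30.0
```

{"fn": "arm_command", "kwargs": {"deltas": [[[0,0,-0.4,0,0,0],[0,0,-0.4,0,0,0],[0,0,-0.4,0,0,0],[0,0,-0.4,0,0,0],[0,0,-0.4,0,0,0],[0,0,0,0,0,0],[0,0,0,0,0,0]]]}}

```text
t: 5.37
tool_pos: [0.6619, 0.0047, 0.0638]
orientation: [-2.221, -2.221, 0.0]
force: [2.3, -1.7, -4.9]
opening: 0.0339
gripper_force: 30.0
```

{"fn": "arm_command", "kwargs": {"deltas": [[[0,0,-0.3,0,0,0],[0,0,-0.2,0,0,0],[0,0,0,0,0,0],[0,0,0,0,0,0],[0,0,0,0,0,0]]]}}

```text
t: 5.78
tool_pos: [0.662, 0.0047, 0.0594]
orientation: [2.221, 2.221, -0.0]
force: [0.7, -1.8, -0.7]
opening: 0.0336
gripper_force: 30.0
```

{"fn": "arm_command", "kwargs": {"deltas": [[[0,0,-0.2,0,0,0],[0,0,0,0,0,0],[0,0,0,0,0,0],[0,0,0,0,0,0]]]}}

```text
t: 6.12
tool_pos: [0.6622, 0.0047, 0.059]
orientation: [2.221, 2.221, 0.0]
force: [-4.6, -0.6, 8.8]
opening: 0.0335
gripper_force: 30.0
```

Contact on the floor at 12 N, at the expected height. Releasing.

{"fn": "arm_command", "kwargs": {"deltas": [[[0,0,0.2,0,0,0],[0,0,0,0,0,0],[0,0,0,0,0,0],[0,0,0,0,0,0],[0,0,0,0,0,0]]], "gripper": 0.29}}

```text
t: 6.53
tool_pos: [0.6618, 0.0048, 0.0593]
orientation: [-2.221, -2.221, 0.0]
force: [1.3, 0.5, -0.2]
opening: 0.0586
gripper_force: 0.0
```

{"fn": "arm_command", "kwargs": {"deltas": [[[0,0,2,0,0,0],[0,0,4,0,0,0],[0,0,4,0,0,0],[0,0,4,0,0,0],[-4,0,2,0,0,0],[-4,-1.7,0,0,0,0],[-4,-2,0,0,0,0],[-4,-2,0,0,0,0],[-3.5,-2,0,0,0,0],[0,-0.8,0,0,0,0],[0,0,0,0,0,0],[0,0,0,0,0,0]]], "gripper": 0.95}}

```text
t: 7.53
tool_pos: [0.4774, -0.0771, 0.2188]
orientation: [2.222, 2.219, 0.002]
force: [0.7, -0.2, 0.3]
opening: 0.0909
gripper_force: 0.0
```

```bash
python3 - <<'E'
from h import *
print(monitor.read_state()['tool_pos'])
W,_=snap('wrist','w4');S,_=snap('scene','s4');D,_=snap('side','d4')
c=lambda I,x,y,w,h: cv2.resize(I[y:y+h,x:x+w],(400,300),interpolation=cv2.INTER_CUBIC)
cv2.imwrite('pics/crop4.png',np.vstack([np.hstack([cv2.resize(W,(400,300)),c(S,200,140,160,120)]),np.hstack([c(D,265,170,107,80),c(W,220,130,133,100)])]))
E
```

```text
[ 0.47739305 -0.07706217  0.21880494]
```

View pics/crop4.png

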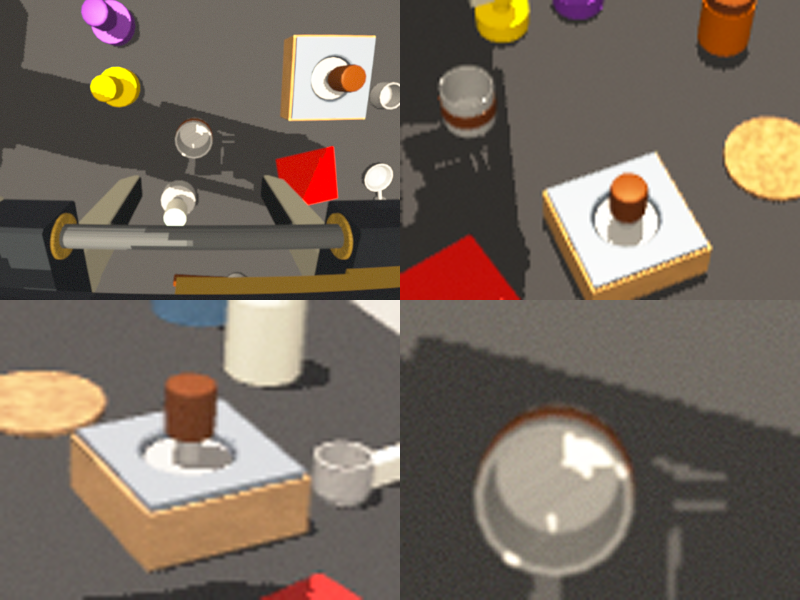

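The tamper is seated, upright and centred in the cutout. The cup rim centre is at w4 (271.8,195) and scene (227.2,175.2).

```bash
python3 - <<'E'
from h import *
_,m=load('w4');_,ms=load('s4');I,_=load('w4')
print(two(m,(271.8,195),ms,(227.2,175.2)),onz(m,271.8,195,.05))
k=blob(I,(0,150,60),(14,255,255),370,195,490,300); print(cv2.boundingRect(k),diag(m,k,.006))
E
```

```text
(array([ 0.46697269, -0.0820288 ,  0.04864486]), np.float64(0.0012548580185037714)) [ 0.46671489 -0.08227058  0.05      ]
(385, 204, 88, 83) ((0.6609925627708435, -0.16400577127933502), (0.10119899362325668, 0.10187483578920364), 13.426663398742676)
```

{"fn": "arm_command", "kwargs": {"deltas": [[[-1.0,-0.5,-3,0,0,0],[0,0,-4,0,0,0],[0,0,-4,0,0,0],[0,0,-4,0,0,0],[0,0,-3,0,0,0],[0,0,-1.8,0,0,0],[0,0,-1,0,0,0],[0,0,0,0,0,0],[0,0,0,0,0,0],[0,0,0,0,0,0]]]}}

```text
t: 8.52
tool_pos: [0.4686, -0.082, 0.0119]
orientation: [2.219, 2.22, 0.002]
force: [0.1, -0.4, -0.6]
opening: 0.0907
gripper_force: 0.0
```

{"fn": "arm_command", "kwargs": {"deltas": [[[0,0,0,0,0,0],[0,0,0,0,0,0],[0,0,0,0,0,0],[0,0,0,0,0,0],[0,0,0,0,0,0],[0,0,0,0,0,0]]], "gripper": -1, "squeeze": 15}}

```text
t: 9.02
tool_pos: [0.4669, -0.0819, 0.0104]
orientation: [2.221, 2.221, 0.0]
force: [0.1, 0.4, 3.8]
opening: 0.0556
gripper_force: 15.2
```

{"fn": "arm_command", "kwargs": {"deltas": [[[0,0,2,0,0,0],[0,0,4,0,0,0],[2,-0.8,4,0,0,0],[4,-1.7,1,0,0,0],[4,-1.7,0,0,0,0],[4,-1.7,0,0,0,0],[3.5,-1.5,0,0,0,0],[2,-0.9,0,0,0,0],[0,0,0,0,0,0],[0,0,0,0,0,0],[0,0,0,0,0,0],[0,0,0,0,0,0]]]}}

```text
t: 10.02
tool_pos: [0.6532, -0.161, 0.116]
orientation: [-2.22, -2.221, 0.001]
force: [-0.6, 0.1, -2.1]
opening: 0.0556
gripper_force: 14.9
```

{"fn": "arm_command", "kwargs": {"deltas": [[[0,0,-3,0,0,0],[0,0,-3,0,0,0],[0,0,-2,0,0,0],[0,0,-1,0,0,0],[0,0,-0.6,0,0,0],[0,0,0,0,0,0],[0,0,0,0,0,0],[0,0,0,0,0,0],[0,0,0,0,0,0]]]}}

```text
t: 10.77
tool_pos: [0.6556, -0.1621, 0.0224]
orientation: [2.219, 2.219, 0.002]
force: [0.2, -0.1, -2.0]
opening: 0.0554
gripper_force: 14.9
```

Nudge 6 mm in x, then lower to contact.

{"fn": "arm_command", "kwargs": {"deltas": [[[0.6,-0.2,0,0,0,0],[0,0,-0.3,0,0,0],[0,0,-0.2,0,0,0],[0,0,0,0,0,0],[0,0,0,0,0,0],[0,0,0,0,0,0]]]}}

```text
t: 11.27
tool_pos: [0.6614, -0.164, 0.0163]
orientation: [2.22, 2.22, 0.002]
force: [2.2, 0.0, 3.6]
opening: 0.0556
gripper_force: 14.9
```

{"fn": "arm_command", "kwargs": {"deltas": [[[0,0,0,0,0,0],[0,0,0,0,0,0],[0,0,0,0,0,0],[0,0,0,0,0,0],[0,0,1,0,0,0],[0,0,3,0,0,0],[0,0,4,0,0,0],[0,0,4,0,0,0],[0,0,4,0,0,0],[0,0,4,0,0,0],[0,0,0,0,0,0]]], "gripper": 0.5}}

```text
t: 12.18
tool_pos: [0.6644, -0.165, 0.228]
orientation: [2.211, 2.212, 0.011]
force: [1.3, -1.3, 1.6]
opening: 0.0696
gripper_force: 0.0
```

{"fn": "arm_command", "kwargs": {"deltas": [[[-2,4,0,0,0,0],[-2,4,0,0,0,0],[-2,4,0,0,0,0],[-2,4,0,0,0,0],[-2,4,0,0,0,0],[-2,4,0,0,0,0],[-2,4,0,0,0,0],[-2,4,0,0,0,0],[-2,4,0,0,0,0],[-2,1,0,0,0,0],[0,0,0,0,0,0],[0,0,0,0,0,0]]], "gripper": 0.95}}

```text
t: 13.18
tool_pos: [0.4721, 0.1825, 0.2159]
orientation: [2.218, 2.224, 0.001]
force: [0.1, -0.2, 0.7]
opening: 0.0902
gripper_force: 0.0
```

```bash
python3 - <<'E'
from h import *
print(monitor.read_state()['tool_pos'])
W,_=snap('wrist','w5');S,_=snap('scene','s5');D,_=snap('side','d5')
c=lambda I,x,y,w,h: cv2.resize(I[y:y+h,x:x+w],(400,300),interpolation=cv2.INTER_CUBIC)
cv2.imwrite('pics/crop5.png',np.vstack([np.hstack([c(W,220,130,133,100),c(S,280,100,160,120)]),np.hstack([c(D,300,210,107,80),c(S,170,210,107,80)])]))
E
```

```text
[0.47206735 0.18246073 0.21592418]
```

View pics/crop5.png

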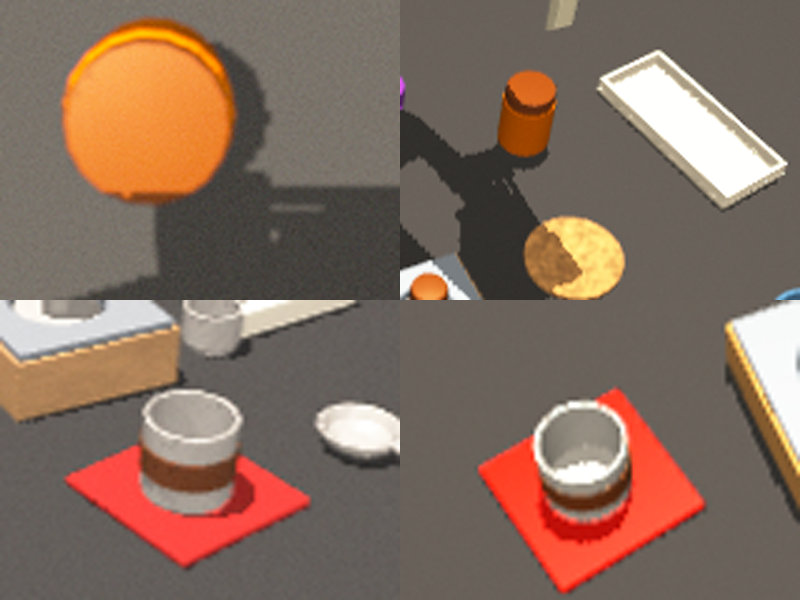

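The cup stands in the middle of the mat. The jar lid centre is at w5 (268.7,170.7). Tray rim corners in the scene view are about (359,135), (384,120), (434,166) and (410,180).

```bash
python3 - <<'E'
from h import *
W,m=load('w5');S,ms=load('s5')
print('jar',onz(m,268.7,170.7,.076),two(m,(268.7,170.7),ms,(332.3,134.7)))
P=np.array([onz(ms,*p,.02)[:2] for p in((359.2,135.2),(384,120),(434.4,166),(410,179.5))],np.float32)
print(P.mean(0),cv2.minAreaRect(P))
E
```

```text
jar [0.45940076 0.20717985 0.076     ] (array([0.45945662, 0.20748618, 0.07793728]), np.float64(4.963946058301584e-05))
[0.5201956 0.379184 ] ((0.517857551574707, 0.37671253085136414), (0.20461072027683258, 0.10130256414413452), 10.464357376098633)
```

{"fn": "arm_command", "kwargs": {"deltas": [[[-1.2,2.5,0,0,0,0],[0,0,-3,0,0,0],[0,0,-4,0,0,0],[0,0,-4,0,0,0],[0,0,-4,0,0,0],[0,0,-2.5,0,0,0],[0,0,-1.5,0,0,0],[0,0,0,0,0,0],[0,0,0,0,0,0],[0,0,0,0,0,0],[0,0,0,0,0,0]]]}}

```text
t: 14.25
tool_pos: [0.4625, 0.2069, 0.0273]
orientation: [2.221, 2.22, 0.005]
force: [-0.3, -0.4, -0.1]
opening: 0.0907
gripper_force: 0.0
```

{"fn": "arm_command", "kwargs": {"deltas": [[[-0.2,0,0,0,0,0],[0,0,0,0,0,0],[0,0,0,0,0,0],[0,0,0,0,0,0],[0,0,0,0,0,0],[0,0,0,0,0,0],[0,0,0,0,0,0]]], "gripper": -1, "squeeze": 25}}

```text
t: 14.83
tool_pos: [0.4588, 0.2069, 0.0255]
orientation: [2.221, 2.221, 0.001]
force: [0.1, 0.7, 0.1]
opening: 0.0551
gripper_force: 25.0
```

{"fn": "arm_command", "kwargs": {"deltas": [[[0,0,1,0,0,0],[0,0,2,0,0,0],[0,0,2,0,0,0],[1,0,1,0,0,0],[3,-0.5,0,0,0,0],[3,-0.5,0,0,0,0],[3,-0.5,0,0,0,0],[3,-0.5,0,0,0,0],[2.5,-0.5,0,0,0,0],[1,-0.1,0,0,0,0],[0,0,0,0,0,0],[0,0,0,0,0,0]]]}}

```text
t: 15.83
tool_pos: [0.623, 0.1805, 0.0847]
orientation: [-2.221, -2.22, 0.002]
force: [-0.2, 0.0, -3.1]
opening: 0.0552
gripper_force: 25.0
```

{"fn": "arm_command", "kwargs": {"deltas": [[[0.2,0,-1.5,0,0,0],[0,0,-1.5,0,0,0],[0,0,-1,0,0,0],[0,0,-0.6,0,0,0],[0,0,-0.4,0,0,0],[0,0,0,0,0,0],[0,0,0,0,0,0],[0,0,0,0,0,0]]]}}

```text
t: 16.5
tool_pos: [0.6261, 0.1809, 0.0361]
orientation: [2.221, 2.221, 0.002]
force: [0.8, -0.5, -2.9]
opening: 0.0554
gripper_force: 25.0
```

{"fn": "arm_command", "kwargs": {"deltas": [[[0,0,-0.15,0,0,0],[0,0,-0.1,0,0,0],[0,0,0,0,0,0],[0,0,0,0,0,0],[0,0,0,0,0,0]]]}}

```text
t: 16.92
tool_pos: [0.6256, 0.1807, 0.0329]
orientation: [2.221, 2.221, 0.0]
force: [-0.8, 0.4, -3.6]
opening: 0.0549
gripper_force: 25.0
```

{"fn": "arm_command", "kwargs": {"deltas": [[[0,0,-0.1,0,0,0],[0,0,-0.1,0,0,0],[0,0,0,0,0,0],[0,0,0,0,0,0],[0,0,0,0,0,0]]]}}

```text
t: 17.33
tool_pos: [0.6258, 0.1808, 0.0315]
orientation: [2.221, 2.221, 0.001]
force: [-3.0, 0.1, 5.0]
opening: 0.0555
gripper_force: 25.0
```

{"fn": "arm_command", "kwargs": {"deltas": [[[0,0,0.1,0,0,0],[0,0,0,0,0,0],[0,0,0,0,0,0],[0,0,0,0,0,0],[0,0,0,0,0,0],[0,0,2,0,0,0],[0,0,4,0,0,0],[0,0,4,0,0,0],[0,0,4,0,0,0],[0,0,4,0,0,0],[0,0,0,0,0,0]]], "gripper": 0.5}}

```text
t: 18.25
tool_pos: [0.63, 0.1817, 0.2232]
orientation: [2.215, 2.216, 0.02]
force: [0.9, 0.2, 2.1]
opening: 0.0699
gripper_force: 0.0
```

{"fn": "arm_command", "kwargs": {"deltas": [[[-0.9,-4,0,0,0,7],[-0.9,-4,0,0,0,7],[-0.9,-4,0,0,0,7],[-0.9,-4,0,0,0,7],[-0.9,-4,0,0,0,7],[-0.9,-4,0,0,0,7],[-0.9,-4,0,0,0,7],[-0.9,-4,0,0,0,7],[-0.9,-4,0,0,0,7],[-0.9,-4,0,0,0,7],[-0.9,-4,0,0,0,7],[-0.9,-4,0,0,0,7]]]}}

```text
t: 19.25
tool_pos: [0.5214, -0.2838, 0.2117]
orientation: [0.238, 3.132, -0.0]
force: [0.5, -0.2, 0.3]
opening: 0.07
gripper_force: 0.0
```

{"fn": "arm_command", "kwargs": {"deltas": [[[-1,-4,0,0,0,1.5],[-0.8,-4,0,0,0,0],[0,0,0,0,0,0],[0,0,0,0,0,0],[0,0,0,0,0,0],[0,0,0,0,0,0]]], "gripper": -0.1}}

```text
t: 19.75
tool_pos: [0.5044, -0.361, 0.2116]
orientation: [-0.205, -3.135, -0.001]
force: [-0.1, -0.5, -0.3]
opening: 0.0421
gripper_force: 0.0
```

```bash
python3 - <<'E'
from h import *
s=monitor.read_state();print(s['tool_pos'],cv2.Rodrigues(s['orientation'])[0].round(3).tolist())
W,m=snap('wrist','w6');S,ms=snap('scene','s6');D,_=snap('side','d6')
c=lambda I,x,y,w,h: cv2.resize(I[y:y+h,x:x+w],(400,300),interpolation=cv2.INTER_CUBIC)
cv2.imwrite('pics/crop6.png',np.vstack([np.hstack([cv2.resize(W,(400,300)),c(S,290,110,133,100)]),np.hstack([c(D,245,160,107,80),c(D,270,310,107,80)])]))
k=blob(W,(2,120,40),(18,255,255),100,60,460,260);print(cv2.boundingRect(k),diag(m,k,.022),cv2.minAreaRect(k))
E
```

```text
[ 0.50441339 -0.36097739  0.21164917] [[-0.991, 0.13, 0.0], [0.13, 0.991, 0.0], [0.0, 0.0, -1.0]]
(252, 110, 19, 98) ((0.47247114777565, -0.37961190938949585), (0.01468696165829897, 0.10337860137224197), 85.87335205078125) ((261.3219299316406, 158.6258544921875), (97.62582397460938, 14.010651588439941), 85.71085357666016)
```

View pics/crop6.png

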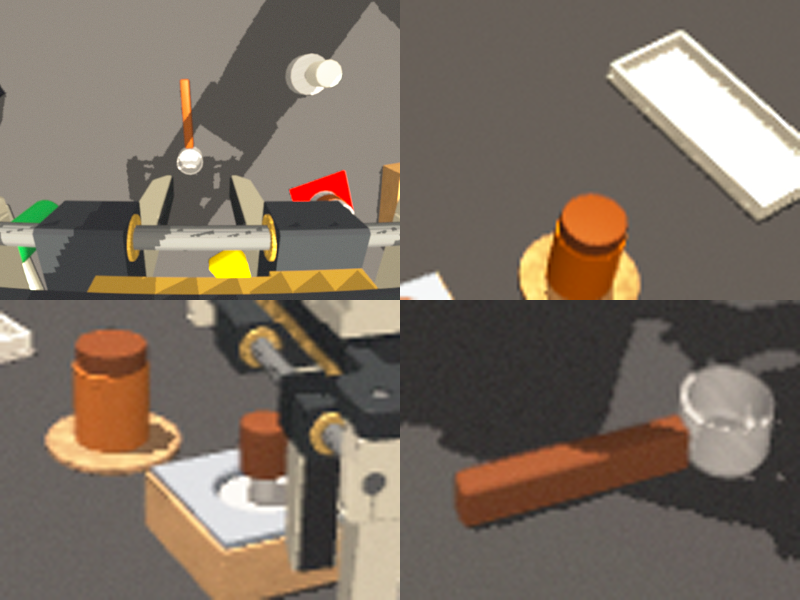

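The jar stands on the coaster. The scoop handle's top centre is (0.4725, -0.3796) at yaw -4.1°, so its origin is about (0.505, -0.382).

{"fn": "arm_command", "kwargs": {"deltas": [[[0,-1,0,0,0,3.4],[0,-1.1,0,0,0,0],[0,0,-4,0,0,0],[0,0,-4,0,0,0],[0,0,-4,0,0,0],[0,0,-4,0,0,0],[0,0,-2,0,0,0],[0,0,-1.2,0,0,0],[0,0,-0.8,0,0,0],[0,0,0,0,0,0],[0,0,0,0,0,0],[0,0,0,0,0,0]]]}}

```text
t: 20.9
tool_pos: [0.5056, -0.3843, 0.0144]
orientation: [0.114, 3.137, -0.004]
force: [0.3, -1.3, -0.7]
opening: 0.0422
gripper_force: 0.0
```

{"fn": "arm_command", "kwargs": {"deltas": [[[0,0,0,0,0,0],[0,0,0,0,0,0]]]}}

```text
t: 21.07
tool_pos: [0.505, -0.3839, 0.0136]
orientation: [0.114, 3.137, -0.003]
force: [0.0, -0.1, 0.0]
opening: 0.0416
gripper_force: 0.0
```

{"fn": "arm_command", "kwargs": {"deltas": [[[0,0.15,-0.6,0,0,0],[0,0,-0.4,0,0,0],[0,0,0,0,0,0],[0,0,0,0,0,0],[0,0,0,0,0,0]]]}}

```text
t: 21.48
tool_pos: [0.5039, -0.3813, 0.0015]
orientation: [-0.114, -3.139, -0.001]
force: [-0.5, -0.0, -0.2]
opening: 0.0416
gripper_force: 0.0
```

{"fn": "arm_command", "kwargs": {"deltas": [[[0,0,0,0,0,0],[0,0,0,0,0,0],[0,0,0,0,0,0],[0,0,0,0,0,0],[0,0,0,0,0,0],[0,0,0,0,0,0]]], "gripper": -1, "squeeze": 20}}

```text
t: 21.98
tool_pos: [0.5041, -0.3816, 0.0019]
orientation: [0.114, 3.139, -0.0]
force: [0.3, -0.3, -0.4]
opening: 0.0137
gripper_force: 20.0
```

{"fn": "arm_command", "kwargs": {"deltas": [[[0,0,2,0,0,0],[0,0,4,0,0,0],[0,0,4,0,0,0],[0,0,4,0,0,0],[0,0,4,0,0,0],[0,0,2,0,0,0],[0,0,0,0,0,0],[0,0,0,0,0,0]]]}}

```text
t: 22.65
tool_pos: [0.5049, -0.3823, 0.2038]
orientation: [0.114, 3.137, -0.004]
force: [-0.4, 0.2, -1.4]
opening: 0.0139
gripper_force: 20.0
```

{"fn": "arm_command", "kwargs": {"deltas": [[[0.1,3,0,0,0,3.7],[0.1,4,0,0,0,3.7],[0.1,4,0,0,0,3.7],[0.1,4,0,0,0,3.5],[0.1,4,0,0,0,0],[0.1,4,0,0,0,0],[0.1,4,0,0,0,0],[0.1,4,0,0,0,0],[0.1,4,0,0,0,0],[0.1,4,0,0,0,0],[0.1,4,0,0,0,0],[0.1,4,0,0,0,0]]]}}

```text
t: 23.65
tool_pos: [0.5143, 0.0903, 0.1991]
orientation: [0.286, -3.125, -0.0]
force: [0.9, 0.8, -1.2]
opening: 0.0136
gripper_force: 20.0
```

{"fn": "arm_command", "kwargs": {"deltas": [[[0.1,4,0,0,0,0],[0.1,4,0,0,0,0],[0.1,4,0,0,0,0],[0.1,4,0,0,0,0],[0.1,4,0,0,0,0],[0.1,4,0,0,0,0],[0.1,4,0,0,0,0],[0.1,1,0,0,0,0],[0,0,0,0,0,0],[0,0,0,0,0,0],[0,0,0,0,0,0],[0,0,0,0,0,0]]]}}

```text
t: 24.65
tool_pos: [0.5242, 0.3767, 0.2012]
orientation: [0.283, -3.128, 0.001]
force: [0.1, 1.0, -0.4]
opening: 0.0138
gripper_force: 20.0
```

```bash
python3 - <<'E'
from h import *
s=monitor.read_state();print(s['tool_pos'],cv2.Rodrigues(s['orientation'])[0].round(3)[:,1])
W,m=snap('wrist','w7');S,ms=snap('scene','s7')
c=lambda I,x,y,w,h: cv2.resize(I[y:y+h,x:x+w],(400,300),interpolation=cv2.INTER_CUBIC)
cv2.imwrite('pics/crop7.png',np.hstack([c(W,100,0,400,300),c(S,330,60,133,100)]))
E
```

```text
[0.52419053 0.37666746 0.20121447] [-0.18   0.984 -0.001]
```

View pics/crop7.png

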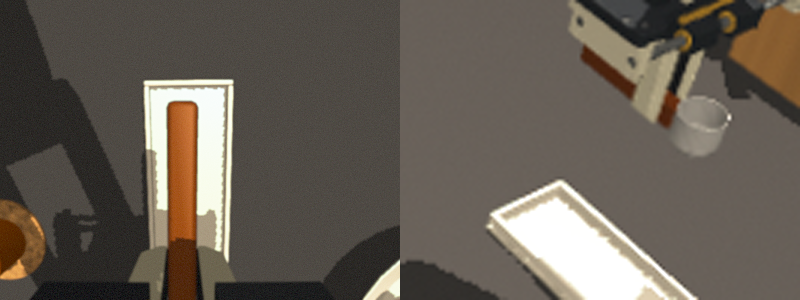

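The wrist view shows the handle lying along the tray. The tray's far end corners are at (244,82) and (333,82), and its sides run down to about (250,240) and (330,240).

```bash
python3 - <<'E'
from h import *
_,m=load('w7'); a,b,c,d=[onz(m,*p,.02)[:2] for p in((244,82),(333,82),(250,240),(330,240))]
e=(a+b)/2; n=(b-a)/np.linalg.norm(b-a); u=np.array([-n[1],n[0]]); u*=np.sign(u[0])
print(a,b,c,d,np.linalg.norm(b-a),'yaw',np.degrees(np.arctan2(u[1],u[0])),'dir2',(c+d)/2-e,'centre',e+.1025*u)
E
```

```text
[0.42488302 0.31970328] [0.40909611 0.40540043] [0.58687383 0.35124746] [0.57089166 0.43835292] 0.08713912704723267 yaw 10.43785687002215 dir2 [0.16189318 0.03224834] centre [0.51779339 0.38112167]
```

{"fn": "arm_command", "kwargs": {"deltas": [[[0.3,0.5,0,0,0,0],[0,0,-4,0,0,0],[0,0,-4,0,0,0],[0,0,-4,0,0,0],[0,0,-3,0,0,0],[0,0,-2,0,0,0],[0,0,-1,0,0,0],[0,0,0,0,0,0],[0,0,0,0,0,0],[0,0,0,0,0,0]]]}}

```text
t: 25.58
tool_pos: [0.5287, 0.3844, 0.0244]
orientation: [-0.286, 3.125, 0.003]
force: [-0.2, 0.6, -0.8]
opening: 0.0138
gripper_force: 20.0
```

{"fn": "arm_command", "kwargs": {"deltas": [[[0,0,-0.6,0,0,0],[0,0,-0.5,0,0,0],[0,0,-0.3,0,0,0],[0,0,0,0,0,0],[0,0,0,0,0,0],[0,0,0,0,0,0]]]}}

```text
t: 26.08
tool_pos: [0.527, 0.3835, 0.0079]
orientation: [0.286, -3.128, 0.0]
force: [0.9, -0.3, -0.6]
opening: 0.0137
gripper_force: 20.0
```

{"fn": "arm_command", "kwargs": {"deltas": [[[0,0,-0.1,0,0,0],[0,0,0,0,0,0],[0,0,0,0,0,0],[0,0,0,0,0,0]]]}}

```text
t: 26.42
tool_pos: [0.5271, 0.3836, 0.0069]
orientation: [-0.286, 3.128, 0.0]
force: [-0.3, 0.9, -0.1]
opening: 0.0142
gripper_force: 20.0
```

{"fn": "arm_command", "kwargs": {"deltas": [[[0,0,0,0,0,0],[0,0,0,0,0,0],[0,0,0,0,0,0],[0,0,0,0,0,0],[0,0,1,0,0,0],[0,0,3,0,0,0],[0,0,4,0,0,0],[0,0,4,0,0,0],[0,0,4,0,0,0],[0,0,4,0,0,0],[0,0,4,0,0,0],[0,0,0,0,0,0]]], "gripper": -0.4}}

```text
t: 27.42
tool_pos: [0.5304, 0.3856, 0.2595]
orientation: [-0.285, 3.114, 0.011]
force: [0.6, 0.7, 1.4]
opening: 0.0279
gripper_force: 0.0
```

```bash
python3 - <<'E'
from h import *
S,ms=snap('scene','s8');D,_=snap('side','d8')
cv2.imwrite('pics/end.png',np.hstack([cv2.resize(S[90:330,90:460],(400,260)),cv2.resize(D[100:380,160:460],(400,260))]))
E
```

```text
(no output)
```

View pics/end.png

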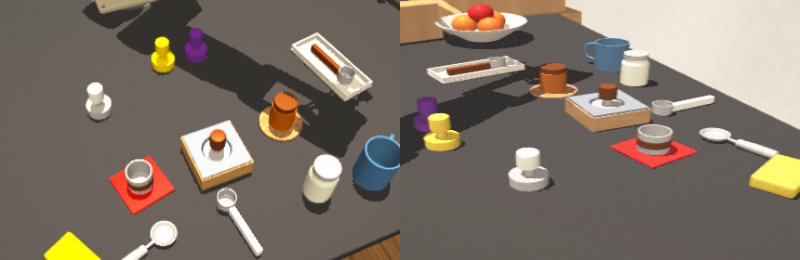

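All four are in place: the scoop lies in the tray, the jar is on the coaster, the cup is on the mat, and the tamper is in the foam. The white tools look untouched.

```bash
python3 -c "
from plant import ticket; print(ticket.close_job())"
```

```text
the job is handed in; nothing more can be done
None
```

I placed all four walnut items (tamper pressed home in the foam, jar on the coaster, cup on the mat, scoop in the tray), left the white tools untouched, and handed the job in at about 27.5 s; the hand-in call gave no verdict.

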